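Slide the price tile into the tasting board's corner pocket

ROBOT

A 6-joint arm with a two-finger parallel gripper is mounted at the origin on the work surface. World frame = base frame: x ahead of the robot, y to its left, z up, the work surface at z = 0. Lengths are in mm, angles in rad, forces in N, time in s.
With the tool pointing down it reaches from about 350 to 775 mm from the base axis. Payload 7.3 kg.
Tool frame: the origin (TCP) lies at the very end of the fingers, on their centre line; the grasp point (between the pads) lies 19 mm behind it; z points along the fingers, y is the line along which they close (so a half turn about z gives the same grasp; the last joint's range is limited). The gripper opens to 92 mm and grips with 3 to 60 N. Pads are 19 mm wide; open, the fingers measure 130 mm over their backs; the gripper's body (75 mm by 190 mm) begins 47 mm behind the grasp point.
Start: joints at [-1.288, 0.342, 1.524, -0, 1.275, -0.146], TCP at [218.308, -477.479, 226.741] pointing down, gripper open.
Joint ranges: [-2.53, 2.53], [-0.77, 2.02], [0.04, 2.7], [-1, 4.14], [0.28, 2.66], [-3.11, 3.11]. Speed limits (rad/s): [2.57, 2.57, 3.14, 3.14, 3.14, 3.14].

INTERFACE

Orientations are given as [roll, pitch, yaw] about the fixed x, y, z axes, in that order (R = Rz(yaw) Ry(pitch) Rx(roll)).
In Python, from plant import * gives the robot as it stands.
- The arm moves only by the tool arm_command, never from a script. Its arguments are lists of equal length, an entry for each row: "gripper": the finger opening in mm, from 0 to 91.8; "dp": the shift along the tool's x, y, z in units of 25 mm (1.0 is 25 mm), a list of three; "twist": the turn about the tool's z in units of 5 degrees (1.0 is 5 degrees). A call has exactly 5 rows; each row shifts and turns the commanded pose from where the row before left it, along the tool's axes as they then stand; what a row does not reach is not made up. A row lasts 1/8 s, in which the tool goes at most 62.5 mm and 10.7 degrees, less where a joint would pass 70% of its speed; a pose out of reach is approached as far as the arm can. A call is refused whole if a number of a shift passes 1 or a number of a turn 1, either way. A call with a gripper value outside its range is refused whole. The fingers move at their own pace and stop on an object; the grip force is fixed at half the most. Time passes only in rows, so rows that do not move let the fingers close, or fill a call up. It gives the time, the measured TCP pose, the force, the opening and the grip force at its end, in the units of the state.
- get_obs(): the state, without advancing time (a new reading comes with each control period).
- capture(name): name is "scene" or "top" or "wrist"; returns the picture (400x640x3 uint8, red, green, blue); there is no depth.
- get_calibration(name): a dict with "mtx" (3x3 intrinsics, pixels), "dist_coeffs" ([k1, k2, p1, p2, k3] as OpenCV has them; the pictures are not rectified), "position" and "attitude" of the camera in the world; the wrist camera has in their place "mount" (4x4, takes a point from camera to tool coordinates, whose origin is the TCP and whose axes are the flange's). Camera axes: x right, y down, z forward; pixel columns grow to the right and rows downward; lengths in mm; the calibration is good to about 2 mm. A picture is of the moment at which its call begins: read the wrist's pose just before it. get_calibration takes no time and is no camera call.
- close_job(): hands the job in; it is judged then, once.
The state is a dict: "time": time; "joint_positions": joint angles; "dq": joint speeds; "tau": joint torques, N m; "tool_pos": TCP position; "tcp_rot": TCP orientation; "contact_force": force on the tool from outside, world axes, zero at the start; "moment": the same for the moment, N m; "grip_width": finger opening in mm; "finger_force": force on a finger pad.
Only numpy, scipy, OpenCV 4.12 (cv2) and the standard library are available. Lean on these libraries where they do the work, as an engineer would, in place of code of your own. Each camera call takes 0.05 s, during which the arm holds its last target. There are 200 camera calls.

TASK

Park the square slate price tile in the corner pocket of the tasting board: push it flat across the board until it lies squarely against the long rail, then slide it along the rail, keeping it against the rail, into the pocket until it is fully home against the end stop. Do it with fingertips only: the tile stays flat on the board and is never lifted or picked up, and the round coaster, the stopper and everything else on the counter stay where they are. Finish with the hand clear of everything.

Things in the scene. Friction and masses are not known exactly. Their poses are not given: they have to be found in the camera images.
- board: Pale wooden tasting board, a slab 240 x 400 x 12 mm (x, y, z), fixed flat on the counter. Origin: centre of its underside; its upper face is 12 mm above that. +x points to the long rail (away from the robot), +y along the rail to the pocket. Three dark wooden strips, 12 mm wide and 11 mm high, stand on the upper face: rail, end stop and lip.
- rail (a point): Middle of the long rail's inner (robot-side) face, at the foot of it: (100, 0, 12) mm in the board's axes, which are also this point's. The rail runs along y, 190 mm either way.
- lip (a point): Free end of the short lip, on its rail-side face, at the foot of it: (45, 135, 12) mm in the board's axes. The lip runs from here 35 mm along +y to the end stop, parallel to the rail and 55 mm from it.
- pocket (a point): Centre of the tile's underside when home, tight against rail and end stop: (75, 145, 12) mm in the board's axes, which are also this point's. The end stop's inner face is at board y = 170 mm. Rail, stop and lip make the corner pocket, 55 mm wide and 35 mm deep, open to -y: a tile in it has 5 mm of play sideways and stands 15 mm out of the mouth.
- tile: The square dark slate price tile, 50 x 50 x 10 mm, about 70 g, loose and flat on the board, on the robot's side of the rail, at a varying place and yaw (its sides up to 0.45 rad askew to the board's). Origin: centre of its underside; x and y along its sides, z up.
- coaster: Round dark slate coaster, 50 mm across, 10 mm thick, loose on the board beside the tile, about as far from the rail (to one side or the other). Origin: centre of its underside. Leave it alone.
- stopper: Cork bottle stopper, 34 mm across, 40 mm tall, standing on the board's robot side near the +y end, behind the pocket's lip. Origin: centre of its underside. Leave it alone.
- bottle: Green wine bottle, 74 mm across, 300 mm tall, upright on the counter left of the board. Origin: centre of its underside. Leave it alone.
- bottle_b: Amber wine bottle, same size, upright on the counter left of the board. Origin: centre of its underside. Leave it alone.
- glass: Tasting glass, 64 mm across the rim, 85 mm tall, upright on the counter right of the board. Origin: centre of its underside. Leave it alone.
- plate: Small white plate, 120 mm across, 15 mm high, on the counter right of the board. Origin: centre of its underside. Leave it alone.
- corkscrew: Folded waiter's corkscrew, 105 x 14 x 13 mm, lying on the counter left of the board. Origin: under its middle, x along it. Leave it alone.
Things that resemble listed ones, but are neither listed nor needed, are in the scene too. Leave any green or purple look-alike of the tile alone.

How it is judged:
By the outcome, as a careful person would: the job done as asked, in the order asked, and still so for the second after the job is handed in, with the robot touching nothing.
It also fails if it takes over 59 s, if anything falls off the work surface, if the arm or the gripper's body presses on something with over 40 N, if the wrist force passes 120 N, or if a joint passes its speed limit or range.

## Working session

There is one attempt and no reset: what is moved stays moved. The work goes in short steps, Python scripts to look and compute and a tool call to move; the robot and the scene stay as the last step left them, time stands still between calls to the robot, and variables do not carry over. Pictures are saved under pics/ and viewed, at most 10 in all, crops included, and the job is handed in when it is done.

Besides the shell and the picture viewer there is one more tool, called after "Emit:" as name(argument=value, ...), one argument or row to a line, values as JSON. arm_command: Moves the arm, as the interface text tells. Its arguments: {"type":"object","properties":{"gripper":{"type":"array"},"dp":{"type":"array"},"twist":{"type":"array"}},"required":["gripper","dp","twist"]}

```bash
mkdir -p pics; cat > h.py <<'E'
from plant import *
import numpy as np, cv2
from scipy.spatial.transform import Rotation as R
def cam(n):
    c=get_calibration(n); return c
def ray(c,px,z):
    K=np.array(c["mtx"]);d=np.array(c["dist_coeffs"])
    p=cv2.undistortPoints(np.array(px,float).reshape(-1,1,2),K,d).reshape(-1,2)
    A=np.array(c["attitude"]); Rm=A if A.shape==(3,3) else R.from_euler('xyz',A).as_matrix()
    v=np.c_[p,np.ones(len(p))]@Rm.T; o=np.array(c["position"])
    return (o+v*((z-o[2])/v[:,2])[:,None])[:,:2]
E
python3 - <<'E'
from h import *
o=get_obs();print(o)
for n in("top","wrist","scene"):print(n,get_calibration(n))
a=capture("top");cv2.imwrite("pics/top0.png",a[:,:,::-1])
E
```

```text
{'time': 0.0, 'joint_positions': array([-1.28800069e+00,  3.42698303e-01,  1.52503986e+00, -8.60737015e-06,
        1.27539271e+00, -1.46016147e-01]), 'dq': array([ 0.00151654,  0.00211078, -0.0002322 , -0.00141052,  0.00068503,
        0.0001042 ]), 'tau': array([-7.19100171e-05, -4.31237555e+01, -2.44226557e+01,  7.18872109e-02,
        5.59757254e-02, -1.17280642e-04]), 'tool_pos': array([ 218.18254784, -477.05750005,  226.04966836]), 'tcp_rot': array([-3.14006961e+00, -2.15663172e-04,  4.28814133e-01]), 'contact_force': array([ 0.04405985,  0.11567941, -0.25355883]), 'moment': array([-0.00075588,  0.0008525 , -0.01493529]), 'finger_force': 0.0, 'grip_width': 91.71844937910548}
top {'mtx': array([[364.14929311,   0.        , 323.99864285],
       [  0.        , 364.14929311, 197.86820054],
       [  0.        ,   0.        ,   1.        ]]), 'dist_coeffs': array([-0.04478179,  0.        ,  0.        ,  0.        ,  0.        ]), 'position': array([ 390.46676988,   14.96460678, 1040.74642289]), 'attitude': array([-3.04805555, -0.00514967, -1.55281586])}
wrist {'mtx': array([[335.33
[... 264 characters left out ...]
-9.64025977e-01, -2.65807744e-01,
         7.14901878e+01],
       [ 9.99999838e-01, -4.92435365e-04,  2.86209061e-04,
         8.28026634e-01],
       [-4.06806103e-04, -2.65807586e-01,  9.64026017e-01,
        -1.57733555e+02],
       [ 0.00000000e+00,  0.00000000e+00,  0.00000000e+00,
         1.00000000e+00]])}
scene {'mtx': array([[494.87825596,   0.        , 322.03058795],
       [  0.        , 494.87825596, 206.41331532],
       [  0.        ,   0.        ,   1.        ]]), 'dist_coeffs': array([-0.15236907,  0.        ,  0.        ,  0.        ,  0.        ]), 'position': array([1153.48880735,  639.24338279, 1486.65926501]), 'attitude': array([-2.58313043, -0.01408003,  2.36557145])}
```

View pics/top0.png

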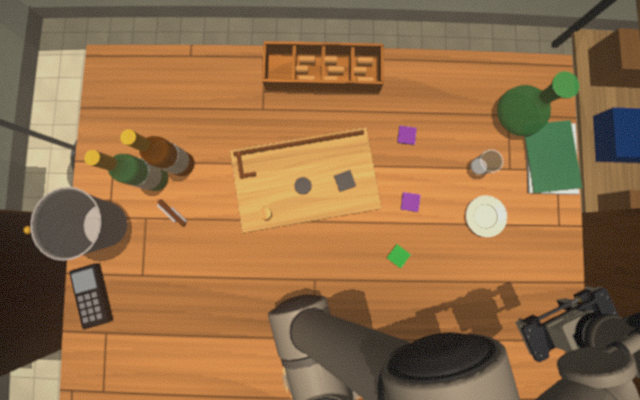

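The top view shows the board with corners near (231,150), (367,129), (380,208), (244,231). The tile is at (345,181), the coaster at (303,185), the pocket near (243,165) and the stopper at (267,213).

```bash
cat > m.py <<'E'
from h import *
c=cam("top");a=capture("top")
hsv=cv2.cvtColor(a,cv2.COLOR_RGB2HSV);roi=np.zeros(a.shape[:2],np.uint8);cv2.fillPoly(roi,[np.array([[228,148],[369,126],[384,210],[242,234]])],255)
m=cv2.inRange(hsv,(0,0,0),(180,90,120))&roi
for k in cv2.findContours(m,0,2)[0]:
    if cv2.contourArea(k)<80: continue
    r=cv2.minAreaRect(k); w=ray(c,cv2.boxPoints(r),22)
    M=cv2.moments(k);print("blob",cv2.contourArea(k),r,ray(c,[M['m10']/M['m00'],M['m01']/M['m00']],22),w.tolist())
# board outline: bright pale wood
s=cv2.resize(a[110:250,215:400],None,fx=4.2,fy=4.2,interpolation=2);cv2.imwrite("pics/crop.png",s[:,:,::-1])
E
python3 m.py
```

```text
blob 154.5 ((302.5, 185.0), (14.0, 13.0), 90.0) [[520.49826131  72.8226133 ]] [[541.0090886755936, 91.5174034819027], [541.6867429445593, 54.80597515219111], [501.91911306269105, 53.932669867869585], [501.2438143621768, 90.50702224170489]]
blob 206.0 ((344.4488830566406, 180.6094512939453), (15.293002128601074, 15.293002128601074), 70.01689147949219) [[536.2337909  -45.54014877]] [[548.6475166969808, -17.551670751057323], [564.3763669123728, -58.03274236821265], [523.634870617856, -73.24822832798728], [508.03864655874287, -32.89063796781984]]
```

View pics/crop.png

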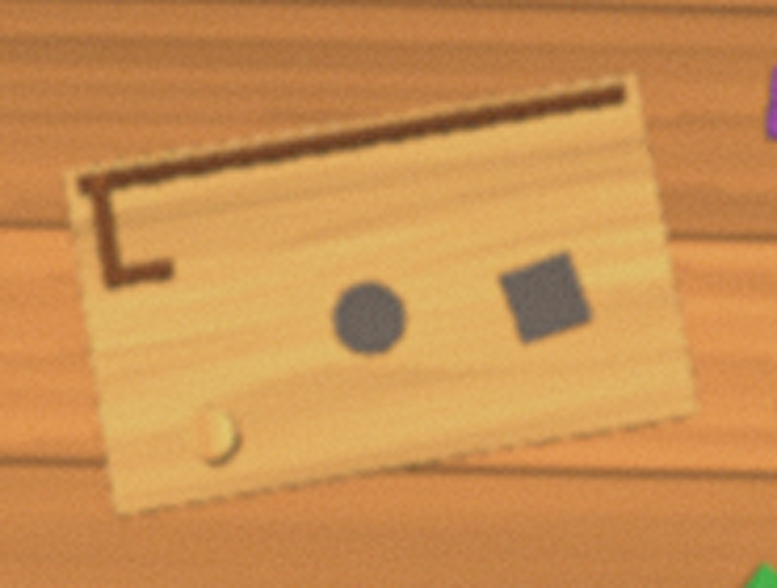

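The crop shows board corners at (66,173), (633,76), (695,412) and (118,515) (4.2x scale). The tile is at (546,297), the coaster at (370,317), and the rail, stop and lip are visible at upper left.

```bash
cat > b.py <<'E'
from h import *
c=cam("top")
p=np.array([[66,173],[633,76],[695,412],[118,515]])/4.2+[214.6,109.6]
w=ray(c,p,12);b=np.array([[120,200],[120,-200],[-120,-200],[-120,200]],float)
ctr=w.mean(0);H=(w-ctr).T@b;yaw=np.arctan2((b[:,0]*(w-ctr)[:,1]-b[:,1]*(w-ctr)[:,0]).sum(),((w-ctr)*b).sum())
Rb=np.array([[np.cos(yaw),-np.sin(yaw)],[np.sin(yaw),np.cos(yaw)]])
print("board",ctr,yaw,"resid",((w-ctr)@Rb-b).round(1).tolist())
tb=lambda q:((np.atleast_2d(q)-ctr)@Rb).round(1)
print("tile",tb([536.2,-45.5]),"coaster",tb([520.5,72.8]))
print("pocket world",ctr+Rb@[75,145],"bottles",tb(ray(c,[[165,178],[190,163],[172,212]],0)))
ty=np.arctan2(15.7,40.5);print("tile yaw-board",ty-yaw)
E
python3 b.py
```

```text
board [539.84095071  67.36391646] 0.1919104208874914 resid [[-1.8, -2.7], [-2.0, 1.8], [2.5, 3.3], [1.3, -2.5]]
tile [[ -25.1 -110.1]] coaster [[-17.9   9. ]]
pocket world [585.80755833 224.00704904] bottles [[ 75.4 399.7]
 [106.3 321.4]
 [-26.1 392.7]]
tile yaw-board 0.1779080348643666
```

Emit:
arm_command(
  gripper=[10,10,10,10,10],
  dp=[
    [0,0,0],
    [0,0,0],
    [0,0,0],
    [0.9,-0.9,0],
    [0.9,-0.9,0],
  ],
  twist=[0.91,0.91,0.9,0,0],
)

```text
time: 0.72
tool_pos: [254.0, -424.0, 226.2]
tcp_rot: [-3.141, 0.0, 0.19]
contact_force: [0.5, 0.6, 0.6]
grip_width: 46.6
finger_force: 0.0
```

Emit:
arm_command(
  gripper=[10,10,10,10,10],
  dp=[
    [0.9,-1,0],
    [0.9,-1,0],
    [0.9,-1,0],
    [0.9,-1,0],
    [0.9,-1,0],
  ],
  twist=[0,0,0,0,0],
)

```text
time: 1.35
tool_pos: [340.9, -279.5, 226.5]
tcp_rot: [-3.141, 0.0, 0.191]
contact_force: [1.1, -0.5, -0.7]
grip_width: 10.2
finger_force: 0.0
```

Emit:
arm_command(
  gripper=[10,10,10,10,10],
  dp=[
    [0.9,-1,0],
    [0.9,-1,0],
    [0.9,-1,0],
    [0.9,-1,0],
    [0.9,-1,0],
  ],
  twist=[0,0,0,0,0],
)

```text
time: 1.98
tool_pos: [427.5, -135.4, 226.5]
tcp_rot: [-3.141, 0.0, 0.191]
contact_force: [0.9, 0.4, -0.3]
grip_width: 10.2
finger_force: 0.0
```

Emit:
arm_command(
  gripper=[10,10,10,10,10],
  dp=[
    [0.9,-1,0],
    [0.9,-1,0],
    [0.7,-0.7,0],
    [0,0,0],
    [0,0,0],
  ],
  twist=[0,0,0,0,0],
)

```text
time: 2.6
tool_pos: [475.3, -58.7, 226.4]
tcp_rot: [3.142, 0.001, 0.192]
contact_force: [0.1, -0.8, -0.0]
grip_width: 10.0
finger_force: 0.0
```

```bash
cat >> h.py <<'E'
def wcam(o):
    c=dict(get_calibration("wrist"));M=np.array(c["mount"]);Rt=R.from_euler('xyz',o["tcp_rot"]).as_matrix()
    c["position"]=np.array(o["tool_pos"])+Rt@M[:3,3];c["attitude"]=Rt@M[:3,:3];return c
def proj(c,P):
    Rm=c["attitude"];return cv2.projectPoints(np.array(P,float),cv2.Rodrigues(Rm.T)[0],-Rm.T@c["position"],np.array(c["mtx"]),np.array(c["dist_coeffs"]))[0].reshape(-1,2)
E
python3 - <<'E'
from h import *
o=get_obs();print(o["time"],o["tool_pos"],o["tcp_rot"],o["grip_width"])
a=capture("wrist");cv2.imwrite("pics/w1.png",a[:,:,::-1]);np.savez("w1.npz",a=a,p=o["tool_pos"],r=o["tcp_rot"])
E
```

```text
2.6 [475.26899585 -58.71384839 226.40200402] [3.14156432e+00 9.85379072e-04 1.91538034e-01] 9.98747573272702
```

View pics/w1.png

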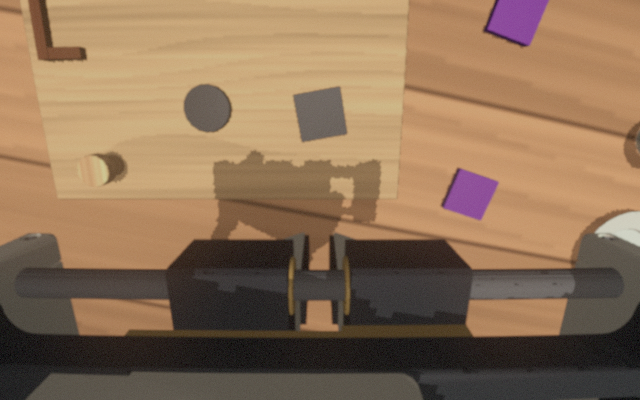

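The wrist view shows the tile at (320,114), the coaster at (207,108), the stopper at (95,170), the lip end at about (83,52) and the board's near edge at row 198. The fingers are thin plates at columns 293–347.

```bash
cat > mw.py <<'E'
from h import *
d=np.load("w1.npz");c=wcam({"tcp_rot":d["r"],"tool_pos":d["p"]});a=d["a"]
hsv=cv2.cvtColor(a,cv2.COLOR_RGB2HSV);m=cv2.inRange(hsv,(0,0,0),(180,75,110));m[150:]=0;m[:70]=0
bc=ray(c,[[398,198],[58,198.5],[408,0],[50,150]],12);e=bc[1]-bc[0]
yaw=np.arctan2(-e[0],e[1]);e2=bc[2]-bc[0];print("yaw near edge",yaw,"right edge",np.arctan2(e2[1],e2[0]),"len",np.hypot(*e),bc.tolist())
yaw=np.arctan2(-e[0],e[1]);ux=np.array([np.cos(yaw),np.sin(yaw)]);uy=np.array([-ux[1],ux[0]])
ctr=bc[:2].mean(0)+120*ux
# lip end face rail-side corner px and stop inner
tb=lambda q:np.c_[(np.atleast_2d(q)-ctr)@ux,(np.atleast_2d(q)-ctr)@uy].round(1)
print("ctr",ctr,"lip end",tb(ray(c,[[83,48]],23)),"(expect 45,135)")
for k in cv2.findContours(m,0,2)[0]:
    if cv2.contourArea(k)<400: continue
    r=cv2.minAreaRect(k);M=cv2.moments(k);w=ray(c,cv2.boxPoints(r),22);q=w[1]-w[0]
    print(cv2.contourArea(k),r[1],tb(w.mean(0)),w.mean(0),np.arctan2(q[1],q[0])-yaw,"side",np.hypot(*q),np.hypot(*(w[2]-w[1])))
E
python3 mw.py
```

```text
yaw near edge 0.19260793014875158 right edge 0.20020511929852972 len 398.44193021688477 [[463.57967637926333, -154.87650488984133], [387.31022161318157, 236.19758275167126], [665.2379181224537, -113.95529005428452], [443.7541671379736, 244.7584228117091]]
ctr [543.22595285  63.63084872] lip end [[ 41.7 131.8]] (expect 45,135)
686.5 (29.311790466308594, 43.909759521484375) [[ -34.1 -110.7]] [530.92794315 -51.50927195] -1.402777489839685 side 45.8157053893254 30.245388220715803
1545.5 (44.0, 45.0) [[-19.    9.2]] [522.85505655  69.03381983] -0.09994803837752432 side 46.0506788993656 45.75703387454434
```

Emit:
arm_command(
  gripper=[34,34,34,34,34],
  dp=[
    [0,0.05,1],
    [0,0,1],
    [0,0,1],
    [0,0,1],
    [0,0,1],
  ],
  twist=[0,0,0,0,0],
)

```text
time: 3.28
tool_pos: [475.6, -60.6, 101.1]
tcp_rot: [3.141, -0.0, 0.19]
contact_force: [0.8, -0.6, 0.5]
grip_width: 34.1
finger_force: 0.0
```

Emit:
arm_command(
  gripper=[34,34,34,34,34],
  dp=[
    [0,0,1],
    [0,0,1],
    [0,0,0.8],
    [0,0,0.6],
    [0,0,0],
  ],
  twist=[0,0,0,0,0],
)

```text
time: 3.9
tool_pos: [475.2, -59.9, 16.0]
tcp_rot: [-3.141, 0.002, 0.191]
contact_force: [0.3, -0.4, -0.2]
grip_width: 34.3
finger_force: 0.0
```

Emit:
arm_command(
  gripper=[34,34,34,34,34],
  dp=[
    [0.3,0,0],
    [0.3,0,0],
    [0.3,0,0],
    [0.3,0,0],
    [0.3,0,0],
  ],
  twist=[0,0,0,0,0],
)

```text
time: 4.53
tool_pos: [513.3, -52.3, 16.8]
tcp_rot: [3.141, -0.0, 0.192]
contact_force: [-0.2, -0.6, -0.1]
grip_width: 34.2
finger_force: 0.2
```

Emit:
arm_command(
  gripper=[34,34,34,34,34],
  dp=[
    [0.3,0,0],
    [0.3,0,0],
    [0.3,0,0],
    [0,0,0],
    [0,0,0],
  ],
  twist=[0,0,0,0,0],
)

```text
time: 5.15
tool_pos: [534.7, -48.1, 16.6]
tcp_rot: [-3.142, 0.0, 0.191]
contact_force: [0.2, -0.0, -0.4]
grip_width: 34.3
finger_force: 0.0
```

```bash
python3 - <<'E'
from h import *
o=get_obs();print(o["time"],o["tool_pos"],o["tcp_rot"],o["grip_width"])
a=capture("wrist");cv2.imwrite("pics/w2.png",a[:,:,::-1])
E
```

```text
5.15 [534.71231518 -48.13856371  16.60592576] [-3.14155516e+00  3.29898281e-04  1.91455683e-01] 34.27763667737332
```

View pics/w2.png

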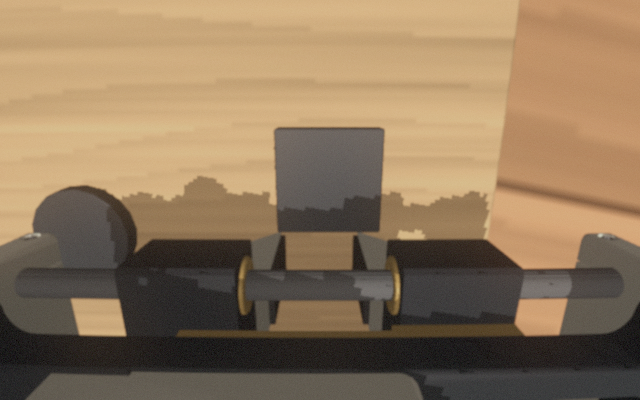

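The tile sits flush and square on the fingertips (columns 275–384, rows 128–232), and the coaster at (85,235) is clear. About 69 mm remain to the rail.

Emit:
arm_command(
  gripper=[34,34,34,34,34],
  dp=[
    [0.3,0,0],
    [0.3,0,0],
    [0.3,0,0],
    [0.3,0,0],
    [0.3,0,0],
  ],
  twist=[0,0,0,0,0],
)

```text
time: 5.82
tool_pos: [572.3, -40.9, 16.7]
tcp_rot: [3.142, 0.0, 0.192]
contact_force: [-0.8, -1.3, 0.6]
grip_width: 33.9
finger_force: 0.2
```

Emit:
arm_command(
  gripper=[34,34,34,34,34],
  dp=[
    [0.3,0,0],
    [0.3,0,0],
    [0.2,0,0],
    [0.1,0,0],
    [0.1,0,0],
  ],
  twist=[0,0,0,0,0],
)

```text
time: 6.45
tool_pos: [596.3, -36.3, 16.7]
tcp_rot: [3.142, 0.0, 0.191]
contact_force: [-0.0, 0.3, 0.7]
grip_width: 33.6
finger_force: 0.1
```

Emit:
arm_command(
  gripper=[34,34,34,34,34],
  dp=[
    [0.05,0,0],
    [0.05,0,0],
    [0.05,0,0],
    [0.05,0,0],
    [0,0,0],
  ],
  twist=[0,0,0,0,0],
)

```text
time: 7.08
tool_pos: [600.5, -35.4, 16.6]
tcp_rot: [-3.141, 0.002, 0.191]
contact_force: [-4.7, -2.0, 4.4]
grip_width: 33.8
finger_force: 2.1
```

Emit:
arm_command(
  gripper=[34,34,34,34,34],
  dp=[
    [0.04,0,0],
    [0.04,0,0],
    [0.04,0,0],
    [0,0,0],
    [0,0,0],
  ],
  twist=[0,0,0,0,0],
)

```text
time: 7.7
tool_pos: [600.8, -35.3, 16.5]
tcp_rot: [-3.141, 0.007, 0.191]
contact_force: [-12.4, -3.7, 9.2]
grip_width: 34.0
finger_force: 6.8
```

```bash
python3 - <<'E'
from h import *
o=get_obs();print(o["time"],o["tool_pos"],o["tcp_rot"],o["contact_force"])
a=capture("wrist");cv2.imwrite("pics/w3.png",a[:,:,::-1])
E
```

```text
7.7 [600.76059474 -35.2942289   16.45019928] [-3.1405314   0.00731485  0.19136351] [-12.389852    -3.71868468   9.16553498]
```

View pics/w3.png

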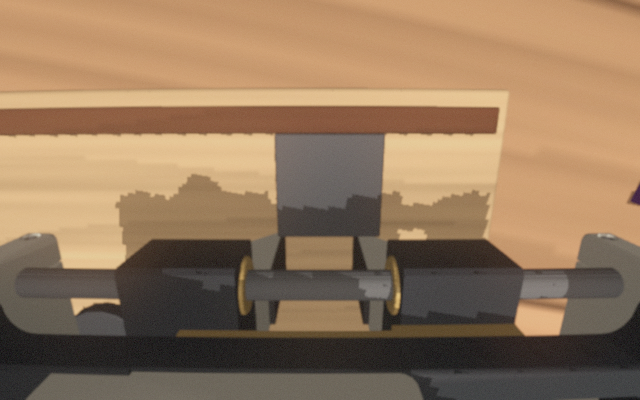

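The tile lies flush against the rail (contact edge at row 134, columns 275–384), at about 12 N. Next I back off, lift, move to the −y side of the tile and turn 90°.

Emit:
arm_command(
  gripper=[34,34,34,34,34],
  dp=[
    [-0.3,0,0],
    [-0.5,0,0],
    [0,0,-0.5],
    [0,0,-1],
    [0,0,-0.7],
  ],
  twist=[0,0,0,0,0],
)

```text
time: 8.38
tool_pos: [585.5, -38.6, 73.7]
tcp_rot: [3.141, -0.003, 0.191]
contact_force: [0.2, 0.2, -0.1]
grip_width: 33.5
finger_force: 0.0
```

Emit:
arm_command(
  gripper=[6,6,6,6,6],
  dp=[
    [0.7,0.8,0],
    [0.7,0.8,0],
    [0.8,0.8,0],
    [0,0,0],
    [0,0,0],
  ],
  twist=[0,0,0,-1,-1],
)

```text
time: 9.0
tool_pos: [650.4, -87.3, 72.2]
tcp_rot: [3.141, -0.001, 0.368]
contact_force: [0.3, 0.0, -0.7]
grip_width: 5.7
finger_force: 0.0
```

Emit:
arm_command(
  gripper=[6,6,6,6,6],
  dp=[
    [0,0,0],
    [0,0,0],
    [0,0,0],
    [0,0,0],
    [0,0,0],
  ],
  twist=[-1,-1,-1,-1,-1],
)

```text
time: 9.62
tool_pos: [650.2, -86.9, 72.5]
tcp_rot: [3.141, -0.001, 0.805]
contact_force: [0.1, -0.2, 0.4]
grip_width: 5.9
finger_force: 0.0
```

Emit:
arm_command(
  gripper=[6,6,6,6,6],
  dp=[
    [0,0,0],
    [0,0,0],
    [0,0,0],
    [0,0,0],
    [0,0,0],
  ],
  twist=[-1,-1,-1,-1,-1],
)

```text
time: 10.25
tool_pos: [650.3, -86.9, 72.5]
tcp_rot: [3.141, -0.0, 1.242]
contact_force: [0.0, -0.4, 0.3]
grip_width: 5.7
finger_force: 0.0
```

Emit:
arm_command(
  gripper=[6,6,6,6,6],
  dp=[
    [0,0,0],
    [0,0,0],
    [0,0,0],
    [0,0,0],
    [0,0,0],
  ],
  twist=[-1,-1,-1,-1,-1],
)

```text
time: 10.88
tool_pos: [650.3, -86.9, 72.5]
tcp_rot: [3.141, 0.0, 1.678]
contact_force: [-1.0, -0.6, 0.5]
grip_width: 6.2
finger_force: 0.0
```

Emit:
arm_command(
  gripper=[6,6,6,6,6],
  dp=[
    [0,0,0],
    [0,0,0],
    [0,0,0],
    [0,0,0],
    [0,0,0],
  ],
  twist=[-1,0,0,0,0],
)

```text
time: 11.5
tool_pos: [649.9, -87.0, 71.7]
tcp_rot: [-3.142, 0.0, 1.762]
contact_force: [-0.0, 0.3, 0.9]
grip_width: 6.3
finger_force: 0.0
```

```bash
python3 - <<'E'
from h import *
o=get_obs();print(o["time"],o["tool_pos"],o["tcp_rot"],o["contact_force"],o["grip_width"])
p=o["tool_pos"][:2]-[542,65];print(p@[.9815,.1914],p@[-.1914,.9815])
a=capture("wrist");cv2.imwrite("pics/w4.png",a[:,:,::-1])
E
```

```text
11.5 [649.89291643 -86.98141972  71.74333893] [-3.14156729e+00  7.73519988e-05  1.76176434e+00] [-0.02417871  0.30784543  0.85986592] 6.266207047393055
76.80765374298994 -169.82046765608033
```

View pics/w4.png

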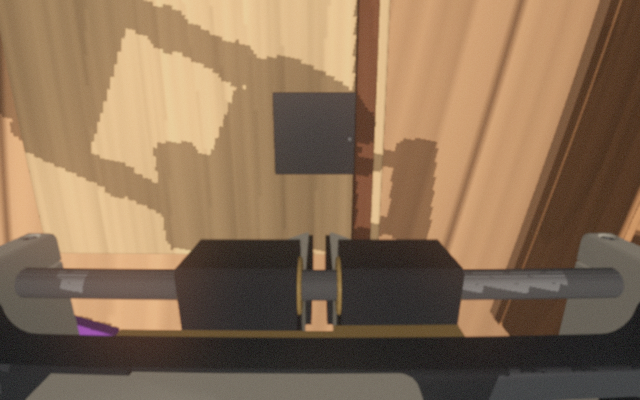

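The tile is flush with the rail at columns 273–355, rows 92–174. It sits about 3 mm toward tool −y of the fingers, so I shift, descend and start pushing with a small rail-ward bias.

Emit:
arm_command(
  gripper=[6,6,6,6,6],
  dp=[
    [0,-0.16,0.8],
    [0,0,0.8],
    [0,0,0.4],
    [0,0,0.2],
    [0,0,0],
  ],
  twist=[0,0,0,0,0],
)

```text
time: 12.18
tool_pos: [646.1, -87.8, 16.8]
tcp_rot: [3.141, 0.0, 1.762]
contact_force: [-0.7, 1.1, -0.3]
grip_width: 6.1
finger_force: 0.0
```

Emit:
arm_command(
  gripper=[6,6,6,6,6],
  dp=[
    [0.3,0,0],
    [0.3,0,0],
    [0.2,0,0],
    [0.2,0.01,0],
    [0.2,0.01,0],
  ],
  twist=[0,0,0,0,0],
)

```text
time: 12.8
tool_pos: [640.7, -57.9, 16.8]
tcp_rot: [3.141, 0.0, 1.762]
contact_force: [1.0, -0.1, -0.9]
grip_width: 6.1
finger_force: 0.2
```

Emit:
arm_command(
  gripper=[6,6,6,6,6],
  dp=[
    [0.2,0.01,0],
    [0.2,0.005,0],
    [0.2,0.005,0],
    [0.2,0,0],
    [0.2,0,0],
  ],
  twist=[0,0,0,0,0],
)

```text
time: 13.42
tool_pos: [636.4, -33.2, 16.7]
tcp_rot: [-3.142, 0.0, 1.762]
contact_force: [0.5, -0.4, 0.7]
grip_width: 5.8
finger_force: 0.1
```

```bash
python3 - <<'E'
from h import *
o=get_obs();print(o["time"],o["tool_pos"],o["tcp_rot"],o["contact_force"],o["grip_width"])
a=capture("wrist");cv2.imwrite("pics/w5.png",a[:,:,::-1])
E
```

```text
13.425 [636.41881857 -33.20715214  16.66084101] [-3.14156942e+00  2.73802704e-05  1.76227342e+00] [ 0.47178765 -0.39486721  0.72077753] 5.801359083166812
```

View pics/w5.png

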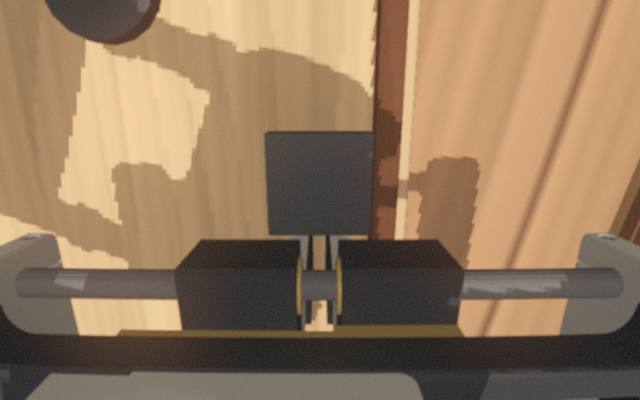

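The tile is sliding flush along the rail (columns 266–373, centred at 319), and the coaster is well clear. I continue.

Emit:
arm_command(
  gripper=[6,6,6,6,6],
  dp=[
    [0.3,0.004,0],
    [0.3,0.004,0],
    [0.3,0.004,0],
    [0.3,0.004,0],
    [0.3,0.004,0],
  ],
  twist=[0,0,0,0,0],
)

```text
time: 14.1
tool_pos: [629.7, 3.9, 16.7]
tcp_rot: [-3.142, 0.0, 1.762]
contact_force: [0.0, -0.9, -0.8]
grip_width: 6.3
finger_force: 0.2
```

Emit:
arm_command(
  gripper=[6,6,6,6,6],
  dp=[
    [0.3,0.004,0],
    [0.3,0.004,0],
    [0.3,0.004,0],
    [0.3,0.004,0],
    [0.3,0.004,0],
  ],
  twist=[0,0,0,0,0],
)

```text
time: 14.72
tool_pos: [623.1, 40.7, 16.7]
tcp_rot: [3.142, 0.0, 1.762]
contact_force: [0.4, -0.2, 0.5]
grip_width: 6.1
finger_force: 0.2
```

Emit:
arm_command(
  gripper=[6,6,6,6,6],
  dp=[
    [0.3,0.004,0],
    [0.3,0.004,0],
    [0.3,0.004,0],
    [0.3,0.004,0],
    [0.3,0.004,0],
  ],
  twist=[0,0,0,0,0],
)

```text
time: 15.35
tool_pos: [616.5, 77.6, 16.7]
tcp_rot: [-3.142, 0.0, 1.762]
contact_force: [0.8, -0.7, -0.4]
grip_width: 5.9
finger_force: 0.2
```

```bash
python3 - <<'E'
from h import *
o=get_obs();print(o["time"],o["tool_pos"],o["tcp_rot"],o["contact_force"],o["grip_width"])
a=capture("wrist");cv2.imwrite("pics/w6.png",a[:,:,::-1])
E
```

```text
15.35 [616.45249186  77.64222529  16.67696805] [-3.14156193e+00  8.71967638e-05  1.76219983e+00] [ 0.7553952  -0.65929438 -0.4338681 ] 5.854507641150037
```

View pics/w6.png

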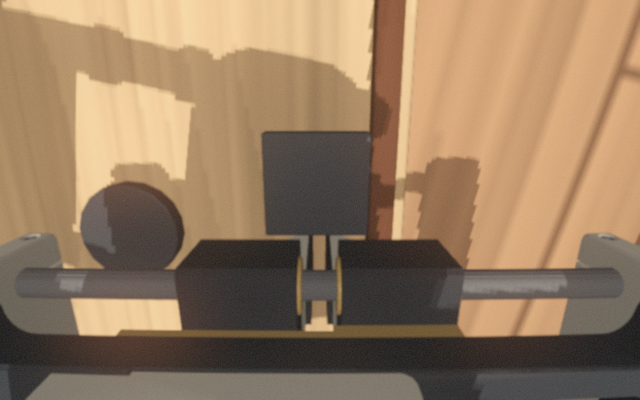

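The tile is still flush on the rail (columns 263–371) and passing the coaster without touching it. About 112 mm remain.

Emit:
arm_command(
  gripper=[6,6,6,6,6],
  dp=[
    [0.3,0.004,0],
    [0.3,0.004,0],
    [0.3,0.004,0],
    [0.3,0.004,0],
    [0.3,0.004,0],
  ],
  twist=[0,0,0,0,0],
)

```text
time: 16.02
tool_pos: [609.8, 114.6, 16.7]
tcp_rot: [-3.142, 0.0, 1.762]
contact_force: [-0.5, 0.0, -0.7]
grip_width: 6.2
finger_force: 0.2
```

Emit:
arm_command(
  gripper=[6,6,6,6,6],
  dp=[
    [0.3,0.004,0],
    [0.3,0.004,0],
    [0.3,0.004,0],
    [0.3,0.004,0],
    [0.3,0.004,0],
  ],
  twist=[0,0,0,0,0],
)

```text
time: 16.65
tool_pos: [603.2, 151.4, 16.7]
tcp_rot: [3.142, 0.0, 1.762]
contact_force: [0.0, 0.7, -0.1]
grip_width: 6.0
finger_force: 0.2
```

Emit:
arm_command(
  gripper=[6,6,6,6,6],
  dp=[
    [0.3,0.004,0],
    [0.3,0.004,0],
    [0.2,0.004,0],
    [0.15,0.004,0],
    [0.1,0.004,0],
  ],
  twist=[0,0,0,0,0],
)

```text
time: 17.27
tool_pos: [598.8, 177.0, 16.7]
tcp_rot: [3.142, 0.0, 1.762]
contact_force: [0.2, -0.5, 0.3]
grip_width: 6.2
finger_force: 0.2
```

Emit:
arm_command(
  gripper=[6,6,6,6,6],
  dp=[
    [0.08,0,0],
    [0.06,0,0],
    [0.06,0,0],
    [0.06,0,0],
    [0,0,0],
  ],
  twist=[0,0,0,0,0],
)

```text
time: 17.9
tool_pos: [597.5, 183.4, 16.7]
tcp_rot: [3.141, 0.0, 1.762]
contact_force: [-0.5, 0.1, 0.3]
grip_width: 6.0
finger_force: 0.0
```

Emit:
arm_command(
  gripper=[6,6,6,6,6],
  dp=[
    [0.05,0,0],
    [0.05,0,0],
    [0.04,0,0],
    [0.04,0,0],
    [0,0,0],
  ],
  twist=[0,0,0,0,0],
)

```text
time: 18.52
tool_pos: [596.7, 187.3, 16.7]
tcp_rot: [-3.141, 0.001, 1.762]
contact_force: [0.1, -2.1, 0.3]
grip_width: 6.1
finger_force: 1.4
```

```bash
python3 - <<'E'
from h import *
o=get_obs();print(o["time"],o["tool_pos"],o["tcp_rot"],o["contact_force"],o["grip_width"])
a=capture("wrist");cv2.imwrite("pics/w7.png",a[:,:,::-1])
E
```

```text
18.525 [596.72705908 187.27293546  16.69462619] [-3.14148575e+00  5.98584781e-04  1.76221207e+00] [ 0.12374232 -2.09967688  0.34563097] 6.109751142980431
```

View pics/w7.png

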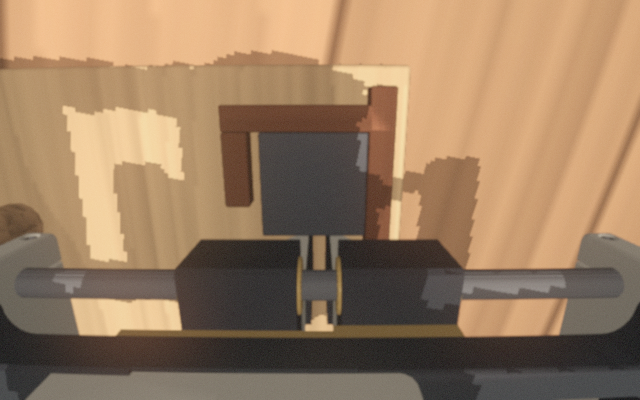

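The tile is in the pocket, against the stop (row 132) and the rail (column 367), with the play on the lip side. I give it a final firm nudge, then back off.

Emit:
arm_command(
  gripper=[6,6,6,6,6],
  dp=[
    [0.04,0,0],
    [0.04,0,0],
    [0.03,0,0],
    [0,0,0],
    [0,0,0],
  ],
  twist=[0,0,0,0,0],
)

```text
time: 19.2
tool_pos: [596.7, 187.6, 16.7]
tcp_rot: [-3.141, 0.004, 1.762]
contact_force: [1.7, -12.8, 0.7]
grip_width: 5.6
finger_force: 6.4
```

Emit:
arm_command(
  gripper=[6,6,6,6,6],
  dp=[
    [-0.2,0,0],
    [-0.4,0,0],
    [-0.4,0,0],
    [0,0,-0.5],
    [0,0,-1],
  ],
  twist=[0,0,0,0,0],
)

```text
time: 19.82
tool_pos: [600.3, 165.7, 54.3]
tcp_rot: [-3.14, -0.0, 1.762]
contact_force: [0.9, 0.2, 0.3]
grip_width: 5.8
finger_force: 0.0
```

Emit:
arm_command(
  gripper=[6,6,6,6,6],
  dp=[
    [0,0,-1],
    [0,0,-1],
    [0,0,-1],
    [0,0,-1],
    [0,0,0],
  ],
  twist=[0,0,0,0,0],
)

```text
time: 20.45
tool_pos: [602.1, 166.3, 157.2]
tcp_rot: [3.136, 0.0, 1.762]
contact_force: [0.3, -0.1, -0.3]
grip_width: 6.1
finger_force: 0.0
```

```bash
python3 - <<'E'
from h import *
o=get_obs();print(o["time"],o["tool_pos"],o["contact_force"])
a=capture("wrist");cv2.imwrite("pics/w8.png",a[:,:,::-1])
E
```

```text
20.45 [602.14974766 166.32998573 157.16162396] [ 0.28292861 -0.1212839  -0.34385146]
```

View pics/w8.png

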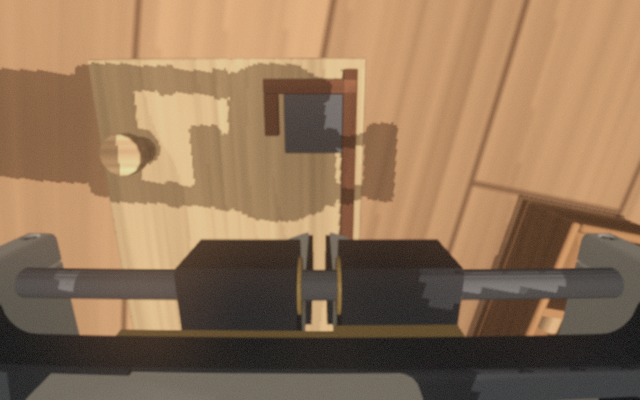

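The tile is home and square: its top edge meets the stop at row 94 and its right edge meets the rail at column 343. The stopper at (122,155) is undisturbed and the hand is 157 mm up, clear of everything.

```bash
python3 -c "
from plant import *
print(close_job())"
```

```text
the job is handed in; nothing more can be done
None
```

The tile is parked home in the corner pocket, flush against the rail and end stop; it was never lifted, nothing else was touched, the hand is clear, and the job was handed in at about 20.5 s.

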